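# Let the indexing stand back one notch

## Task

A wooden nose cone is being marked out on the ratchet indexing stand and has been turned one notch too far. With a fingertip lift the pawl out of the teeth, pushing its ball lever right over until the pawl stays up by itself; then push the wheel backward (its top towards the pawl's hinge) by exactly one notch, and tip the ball lever back so that the pawl drops fully home behind the next tooth. It is all touching and pushing: do not pick up or disturb the glue bottle, spare cone, screwdriver or brush.

Things in the scene. Friction and masses are not known exactly. Their poses are not given: they have to be found in the camera images.
- stand: Indexing stand, fixed to the table: plywood base 200 x 240 x 12 mm (its x -100..100, y -100..140), dark steel upright plate at x -36..-24, top about 195 high. Origin at table height below the ratchet wheel. x: along the spindle (bars at its -x end, nearer the robot, wooden cone at +x); y: towards the pawl's hinge; z up. Turned up to 0.3 rad from the world axes.
- spindle (a point): Centre of the upright steel ratchet wheel, on the spindle, 115 mm above the table. Wheel 12 mm thick (x -6..6 of the stand), root radius 52, ten saw teeth to radius 65: one notch is 36 degrees. At x = -75 a black hub (radius 22, 24 long) has five straight round bars 12 mm thick, 72 degrees apart, to radius 98. Wooden cone (radius 26) at x 13..84.
- bar_end (a point): End of the most upright bar, on the bar's axis, 98 mm from the spindle axis, at x = -75 of the stand. It starts leaning 21 to 27 degrees from vertical to the stand's -y; one notch back it leans about 9 to 15 degrees to +y. Pushed half-way up or higher along +y it yields at about 2 to 4 N.
- wheel (a joint): Wheel's turn, rad; grows backward (top to the stand's +y, towards the hinge). At 0 a tooth's steep face bears on the lowered pawl, which blocks it; starts at -0.15 to -0.06, within the slack. One notch is 0.628; left anywhere at 0.43 to 0.57, the pawl drops to the bottom of the next gap; beyond 0.58 it can land on the next tooth. Friction 0.18 N m, no spring: stays where left.
- pawl (a joint): Pawl's angle, rad. 0: arm level, nose at the bottom of a tooth gap (fully home), ball lever leaning 35 degrees to the stand's -y. Grows as the lever goes over to +y and the pawl rises; stop at 1.3, lever leaning about 39 degrees to +y, where it stays by the ball's weight. No spring: it balances near 0.8 to 0.95, falls home short of that and onto the stop beyond. About 1 to 2 N at the ball.
- pawl_hinge (a point): Pawl's hinge axis (along the stand's x), at x 0, y 75, z 187 mm of the stand. The pawl: a dark steel arm 12 wide (x -6..6), 10 thick, level from the hinge 75 mm to -y above the wheel, with a nose under its end (6 thick, reaching 19 below the hinge axis; tooth tips reach 180 above the table). Its round hub (radius 10) runs on to x = 37.
- lever_ball (a point): Centre of the steel ball (20 mm across) on the end of the pawl's lever, a round rod 10 mm thick standing on the pawl's hub at x = 30 of the stand, clear of wheel and arm. Ball 90 mm from the hinge axis; pawl home: 52 mm to the stand's -y of the hinge and 74 mm above it. Push ball or rod level along +y from its -y side to lift the pawl, along -y from the other side to lower it.
- glue: White glue bottle, 44 mm across, 120 mm tall, standing; origin at the centre of its foot. Leave alone.
- spare_cone: Spare wooden nose cone, 52 mm across, 71 mm tall, standing; origin at the centre of its foot. Leave alone.
- screwdriver: Yellow-handled screwdriver lying on the table beyond the stand; origin at its middle on the table. Leave alone.
- brush: Brush lying on the table between the stand and the robot; origin at its middle on the table. Leave alone.

How it is judged (in metres and radians):
On the way, in this order (a step that is already met when the one before it is completed fails the run):
1. the pawl is lifted and stays up by itself on its stop, the fingers off it, the wheel not yet turned (value of joint pawl above 1.15 rad and contact force between pawl and the fingers below 0.2 N and value of joint wheel below 0.25 rad), for 0.2 s.
2. the wheel is one notch back with the pawl still up (value of joint pawl above 1.1 rad and value of joint wheel between 0.36 and 0.66 rad), for 0.2 s.
3. the pawl has dropped into the next tooth gap (value of joint pawl below 0.08 rad and value of joint wheel between 0.36 and 0.66 rad), for 0.2 s.
At the end, for the whole second after the job is handed in: The wheel is at rest one notch back from its start (0.36 to 0.66 rad on its joint), the pawl is fully home behind the next tooth (joint below 0.08 rad), and the four bystanders are within 20 mm of where they were (all of step 3 and velocity of joint wheel between -0.05 and 0.05 rad/s and distance of each of glue, spare_cone, screwdriver, brush from where it was at the start of the episode below 0.02 m); the robot touches nothing.
It fails at once if the wheel is pushed back well past one notch (value of joint wheel above 0.95 rad).
It fails at once if the wheel is turned forward by half a notch or more (value of joint wheel below -0.36 rad).
It fails at once if the glue bottle, spare cone, screwdriver or brush is lifted, knocked over or shoved (distance of any of glue, spare_cone, screwdriver, brush from where it was at the start of the episode above 0.03 m or angle between any of glue, spare_cone's own z axis and vertical above 0.5 rad).
It also fails if it takes over 61 s, if anything falls off the work surface, if the arm or the gripper's body presses on something with over 40 N, if the wrist force passes 120 N, or if a joint passes its speed limit or range.

## Robot

A 7-joint arm with a two-finger parallel gripper is mounted at the origin on the work surface. World frame = base frame: x ahead of the robot, y to its left, z up, the work surface at z = 0. Lengths are in mm, angles in degrees, forces in N, time in s.
With the tool pointing down it reaches from about 425 to 875 mm from the base axis. Payload 4.7 kg.
Tool frame: the origin (TCP) lies on the centre line of the jaws, within the pads' length; the fingertips stand 14 mm ahead of it and the grasp point (between the pads) lies 5 mm behind it (ctrl.tips_ahead is the z of the fingertips in the tool frame, in mm); z points along the fingers, y is the line along which they close (so a half turn about z gives the same grasp; the last joint's range is limited). The gripper opens to 87 mm and grips with 3 to 60 N. Pads are 19 mm wide; open, the fingers measure 117 mm over their backs; the gripper's body (75 mm by 190 mm) begins 51 mm behind the grasp point.
Start: joints at [-72.588, 18.392, -4.016, 83.108, 1.295, 78.541, -3.26], TCP at [185.771, 622.907, 236.587] pointing down, gripper open.
Joint ranges: [-163.93, 163.93], [-17.29, 119.83], [-79.2, 71.16], [3.27, 140.29], [-89.18, 269.18], [5.43, 117.66], [-154.24, 154.24]. Speed limits (degrees/s): [147.25, 147.25, 180, 180, 180, 180, 180].

## Interface

Orientations are given as [roll, pitch, yaw] about the fixed x, y, z axes, in that order (R = Rz(yaw) Ry(pitch) Rx(roll)).
In Python, from workcell import sensors, viewer, workorder, look_for, silhouettes, ctrl gives the robot as it stands.
- The arm moves only by the tool send_rows, never from a script. Its argument "series" is a list that holds one entry, the list of rows, each a list of 7 numbers: the shift along the world's x, y, z in units of 0.08 m (1.0 is 0.08 m), then the turn, a rotation vector about the world's x, y, z in units of 180 degrees (1.0 is 180 degrees), then the closure, from 0 (fully open) to 1 (shut). A call has 1 to 20 rows; each row is the pose to reach, as a shift and turn from the pose commanded when the call began, turning the shorter way round; what a row does not reach only later rows make up. A row lasts 1/8 s, in which the tool goes at most 62.5 mm and 10.7 degrees, less where a joint would pass 70% of its speed; a pose out of reach is approached as far as the arm can. A call with a number of a shift or a turn outside -1 to 1 is refused whole. A call with a gripper value outside its range is refused whole. The fingers move at their own pace and stop on an object; "squeeze" is the grip in N (left out, the last holds). Time passes only in rows, so rows that repeat a pose let the fingers close. It gives the time, the measured TCP pose, the force, the opening and the grip force at its end, in the units of the state.
- sensors.sense(): the state, without advancing time (a new reading comes with each control period).
- viewer.read_camera(name): name is "side" or "top" or "wrist"; returns a dict with "color" (384x512x3 uint8, red, green, blue), "K" (3x3 intrinsics, pixels), "distortion" ([k1, k2, p1, p2, k3] as OpenCV has them; the pictures are not rectified), "pose" (4x4, takes a point from camera to world coordinates). Camera axes: x right, y down, z forward; pixel columns grow to the right and rows downward; lengths in mm; the calibration is good to about 2 mm. A picture is of the moment at which its call begins. There is no depth.
- workorder.hand_in(): hands the job in; it is judged then, once.
Trained networks look in the newest picture that a camera, given by its name, has taken for a name from the list of things; names that differ only in an ending like _2 or _b are one class to them, and where a whole thing is asked for, a point or a joint stands for the part that bears it (a point fixed in the world has none). Each returns a list of dicts, best first, with "conf" (0 to 1); they miss things now and then, are a little off and sometimes report something else, mostly with a low value. They report only what shows in the picture. A call takes as long as a camera call.
- look_for(camera, target): "xy" ([column, row] in pixels, amid what is visible of it).
- silhouettes(camera, target): "pixels" (384x512 bool, what is visible of it) and "xy" ([column, row] in pixels, amid what is visible of it).
The state is a dict: "time_s": time; "joint_positions": joint angles; "joint_velocities": joint speeds; "joint_torque": joint torques, N m; "tool_pos": TCP position; "orientation": TCP orientation; "wrist_force": force on the tool from outside, world axes, zero at the start; "wrist_torque": the same for the moment, N m; "width": finger opening in mm; "grasp_force": force on a finger pad.
Only numpy, scipy, OpenCV 4.12 (cv2) and the standard library are available. Lean on these libraries where they do the work, as an engineer would, in place of code of your own. Each camera call takes 0.05 s, during which the arm holds its last target. There are 200 camera calls.

## Working session

There is one attempt and no reset: what is moved stays moved. The work goes in short steps, Python scripts to look and compute and a tool call to move; the robot and the scene stay as the last step left them, time stands still between calls to the robot, and variables do not carry over. Pictures are saved under pics/ and viewed, at most 10 in all, crops included, and the job is handed in when it is done.

Besides the shell and the picture viewer there is one more tool, called by a JSON object that holds its "api" and its "payload", one argument or row to a line. send_rows: Moves the arm, as the interface text tells. Its arguments: {"type":"object","properties":{"series":{"type":"array","items":{"type":"array","items":{"type":"array","items":{"type":"number","minimum":-1,"maximum":1}}}},"squeeze":{"type":"number"}},"required":["series"]}

```bash
mkdir -p pics; cat > h.py <<'E'
import numpy as np, cv2
from workcell import sensors, viewer, workorder, look_for, silhouettes, ctrl
def cam(n,save=None):
    c=viewer.read_camera(n)
    if save: cv2.imwrite('pics/'+save,c['color'][:,:,::-1])
    return c
def ray(c,xy):
    p=cv2.undistortPoints(np.array([[xy]],float),np.array(c['K']),np.array(c['distortion']))[0,0]
    T=np.array(c['pose']); d=T[:3,:3]@[p[0],p[1],1]; return T[:3,3],d/np.linalg.norm(d)
def proj(c,P):
    T=np.linalg.inv(np.array(c['pose'])); 
    return cv2.projectPoints(np.atleast_2d(P).astype(float),cv2.Rodrigues(T[:3,:3])[0],T[:3,3],np.array(c['K']),np.array(c['distortion']))[0][:,0]
def atz(c,xy,z):
    o,d=ray(c,xy); return o+d*(z-o[2])/d[2]
def tri(rs):
    A=sum(np.eye(3)-np.outer(d,d) for o,d in rs); b=sum((np.eye(3)-np.outer(d,d))@o for o,d in rs)
    return np.linalg.solve(A,b)
E
python3 - <<'E'
from h import *
np.set_printoptions(precision=1,suppress=True)
R={}
for n in ['side','top','wrist']:
    c=cam(n,n+'0.png'); print(n,c['pose'][:3,3],c['pose'][:3,2])
    for t in ['stand','spindle','bar_end','pawl_hinge','lever_ball','glue','spare_cone','screwdriver','brush']:
        r=look_for(n,t)
        if r: print(t,[(np.array(q['xy']).round(1),round(q['conf'],2)) for q in r[:2]]); R.setdefault(t,[]).append(ray(c,r[0]['xy']))
for t in R: 
    if len(R[t])>1: print(t,tri(R[t]),tri(R[t][:2]))
a=cv2.imread('pics/side0.png');b=cv2.imread('pics/top0.png');cv2.imwrite('pics/both0.png',np.hstack([a,b])[:, :])
E
python3 -c "
import cv2;a=cv2.imread('pics/both0.png');cv2.imwrite('pics/both0.png',cv2.resize(a,(800,300)))"
```

```text
side [ 467.5 -529.5  758.7] [ 0.2  0.7 -0.7]
stand [(array([248.3, 313.3]), 0.78)]
spindle [(array([245. , 315.4]), 0.68), (array([247.2, 293.7]), 0.21)]
bar_end [(array([245.8, 295.5]), 0.74)]
pawl_hinge [(array([245. , 313.5]), 0.63)]
lever_ball [(array([245.3, 234.1]), 0.9)]
glue [(array([213.1, 234.1]), 0.61)]
spare_cone [(array([214.5, 233.8]), 0.85)]
screwdriver [(array([346.6, 313.1]), 0.74)]
brush [(array([165.6, 337.9]), 0.72), (array([245.3, 316.5]), 0.51)]
top [461.4  31.1 954.7] [ 0.2 -0.  -1. ]
stand [(array([316.5, 231. ]), 0.92)]
spindle [(array([313.4, 230.7]), 0.68)]
bar_end [(array([334. , 225.2]), 0.91)]
pawl_hinge [(array([316.6, 232. ]), 0.73)]
lever_ball [(array([315.6, 221. ]), 0.64)]
glue [(array([413.2, 230.6]), 0.55)]
spare_cone [(array([234.5, 236.5]), 0.95), (array([315.9, 231.9]), 0.41)]
screwdriver [(array([335.1, 157.8]), 0.55)]
brush [(array([234.5, 237.8]), 0.74), (array([315.1, 232.4]), 0.39)]
wrist [116.5 642.2 386.2] [ 0.3 -0.1 -1. ]
stand [ 551.3 -114.6   24.4] [ 551.3 -114.6   24.4]
spindle [ 549.6 -109.2   10.5] [ 549.6 -109.2   10.5]
bar_end [ 549.3 -136.3  121.6] [ 549.3 -136.3  121.6]
pawl_hinge [ 546.9 -114.4   26.3] [ 546.9 -114.4   26.3]
lever_ball [555.8 -84.1 213.9] [555.8 -84.1 213.9]
glue [ 508.3 -202.2  371.7] [ 508.3 -202.2  371.7]
spare_cone [531.8  77.1  39.9] [531.8  77.1  39.9]
screwdriver [ 727.3 -164.1   26.1] [ 727.3 -164.1   26.1]
brush [ 463.4   62.5 -249.1] [ 463.4   62.5 -249.1]
```

View pics/side0.png

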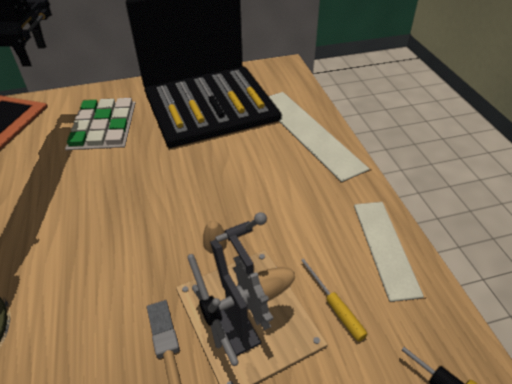

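View pics/top0.png

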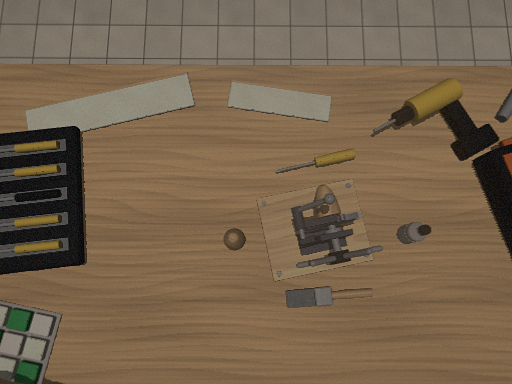

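The side view shows the base with its lower corner near (325,345), the ball at (260,219) and the pawl arm at (225,260). In the top view the base corners are (258,199), (352,180), (373,259) and (279,279), the ball is at (330,199), the spare cone at (234,238) and the glue at (412,232). I'll fit the stand pose from the corners, then check it with an overlay.

```bash
cat >> h.py <<'E'
def stand(p): # x,y,yaw -> T
    c,s=np.cos(p[2]),np.sin(p[2]); return lambda P: np.atleast_2d(P)@np.array([[c,s,0],[-s,c,0],[0,0,1]])+[p[0],p[1],0]
def hinge(th,r=90,x=30): # ball at pawl angle th
    a=-np.deg2rad(35)+th; return [x,75+r*np.sin(a),187+r*np.cos(a)]
def bar(w,r=98): # lean (deg) to +y
    a=np.deg2rad(w); return [-75,r*np.sin(a),115+r*np.cos(a)]
E
python3 - <<'E'
from h import *
from scipy.optimize import least_squares
np.set_printoptions(precision=1,suppress=True)
S=np.array([[100,140,12],[100,-100,12],[-100,-100,12],[-100,140,12]])
t=cam('top');s=cam('side')
# refine corners from top silhouette not used; hand picked
px=np.array([[258,199],[352,180],[373,259],[279,279]],float)
sp=np.array([[325,345]],float)
bt=np.array([330,199.]);bs=np.array([260.5,219])
def f(p):
    T=stand(p); return np.r_[(proj(t,T(S))-px).ravel(),(proj(s,T(S[1]))-sp).ravel(),(proj(t,T(hinge(0)))-bt[None]).ravel(),(proj(s,T(hinge(0)))-bs[None]).ravel()]
r=least_squares(f,[560,-100,0.1]);p=r.x;print(p,np.rad2deg(p[2]),r.fun.reshape(-1,2))
print('ball tri',tri([ray(t,bt),ray(s,bs)]),'model',stand(p)(hinge(0)))
T=stand(p)
np.save('p.npy',p)
out=[]
for c,x0,y0 in((t,240,160),(s,160,190)):
    k=3 if c is t else 3
    im=cv2.resize(c['color'][y0:y0+180,x0:x0+170,::-1],None,fx=k,fy=k,interpolation=cv2.INTER_CUBIC)
    def dr(P,col):
        q=proj(c,T(P)); 
        for u in q: cv2.circle(im,tuple(int(v) for v in (u-[x0,y0]+.5)*k),3,col,-1)
    dr(S,(0,0,255)); dr(hinge(0),(0,255,0)); dr([[0,75,187],[37,75,187],[0,0,187]],(255,255,0)); dr([[-87,0,115],[13,0,115],[84,0,115]],(255,0,0))
    for j in range(5): dr(bar(-24+72*j),(255,0,255) if j==0 else (0,200,255))
    out.append(cv2.resize(im,(400,424)))
cv2.imwrite('pics/ov.png',np.hstack(out))
for n in('glue','spare_cone'):pass
print('cone',atz(t,[234.5,238],35),'glue foot',atz(t,[405,235],10))
E
```

```text
[ 558.1 -131.7    0.2] 12.441119140424709 [[-1.5  0. ]
 [ 0.6 -1.5]
 [ 1.5  0.8]
 [-4.2  3. ]
 [ 3.3  0.6]
 [-0.3  0.3]
 [-0.4  1.5]]
ball tri [ 582.6 -102.3  263.8] model [[ 582.3 -102.4  260.7]]
cone [529.9  77.3  35. ] glue foot [ 540.4 -327.1   10. ]
```

View pics/ov.png

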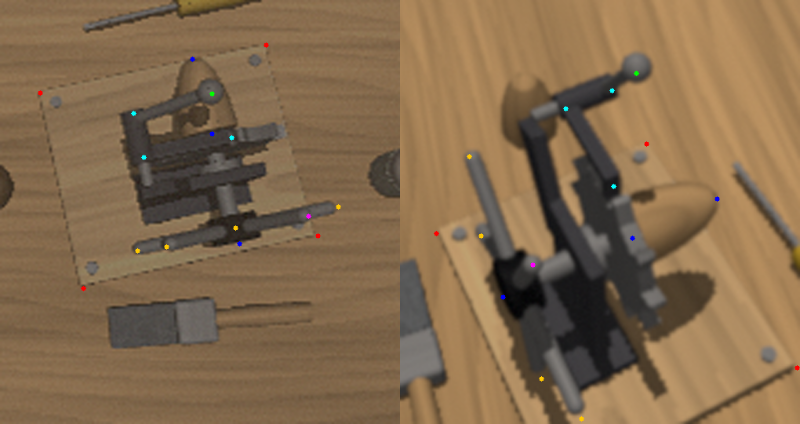

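The overlay lines up: the stand, the ball and the bars at -24° + 72°·k all match within a few mm. I'll refit with the sharper corners and work out the waypoints.

```bash
python3 - <<'E'
from h import *
from scipy.optimize import least_squares
from scipy.spatial.transform import Rotation as Ro
np.set_printoptions(precision=2,suppress=True)
S=np.array([[100,140,12],[100,-100,12],[-100,-100,12],[-100,140,12]])
t=cam('top');s=cam('side')
px=np.array([[257,199.5],[352.6,178.3],[373.9,259.8],[273,281]])
bt=np.array([[330,199.5]]);bs=np.array([[260.7,218.4]])
def f(p):
    T=stand(p); return np.r_[(proj(t,T(S))-px).ravel(),(proj(t,T(hinge(0)))-bt).ravel(),(proj(s,T(hinge(0)))-bs).ravel()]
r=least_squares(f,[560,-100,0.1],loss='soft_l1');p=r.x;print(p,np.rad2deg(p[2]),f(p).reshape(-1,2).round(1));np.save('p.npy',p)
T=stand(p)
st=sensors.sense();print({k:np.round(st[k],2) for k in('time_s','tool_pos','orientation','wrist_force','width')},ctrl.tips_ahead)
R=Ro.from_euler('xyz',st['orientation'],degrees=True);print('tool y',R.as_matrix()[:,1])
yd=T([0,1,0])[0]-T([0,0,0])[0]
for sg in(1,-1):
    y=sg*yd; G=Ro.from_matrix(np.c_[np.cross(y,[0,0,-1]),y,[0,0,-1]]); print('rotvec/180',(G*R.inv()).as_rotvec(degrees=True)/180,G.as_euler('xyz',degrees=True))
# TCP waypoints (tip z = TCP z-14), finger half 15 along y
for n,P in dict(A_above=[30,-15,330],A_down=[30,-15,260],A_push=[30,93,260],B_above=[-75,-85,330],B_down=[-75,-85,199],B_push=[-75,-8,199],C_above=[30,185,330],C_down=[30,185,259],C_push=[30,70,259]).items(): print(n,T(P)[0])
print('x',T([1,0,0])[0]-T([0,0,0])[0],'y',yd)
E
```

```text
[ 558.54 -130.56    0.21] 11.963176495132476 [[-0.7 -1.2]
 [-0.   0.3]
 [-0.1  0.2]
 [ 0.9  0.3]
 [-0.8 -0.6]
 [-0.3  1.6]]
{'time_s': np.float64(1.7), 'tool_pos': array([185.79, 622.91, 236.57]), 'orientation': array([180. ,   0. , 163.4]), 'wrist_force': array([ 0.82,  0.41, -1.  ]), 'width': np.float64(87.29)} 14.0
tool y [0.29 0.96 0.  ]
rotvec/180 [-0.    0.    0.16] [-180.      0.   -168.04]
rotvec/180 [ 0.    0.   -0.84] [180.     0.    11.96]
A_above [ 590.99 -139.02  330.  ]
A_down [ 590.99 -139.02  260.  ]
A_push [568.61 -33.36 260.  ]
B_above [ 502.78 -229.26  330.  ]
B_down [ 502.78 -229.26  199.  ]
B_push [ 486.82 -153.93  199.  ]
C_above [549.54  56.64 330.  ]
C_down [549.54  56.64 259.  ]
C_push [573.38 -55.86 259.  ]
x [0.98 0.21 0.  ] y [-0.21  0.98  0.  ]
```

{"api": "send_rows", "payload": {
  "series": [
    [[0.33,-0.33,0.33,0,0,0.053,1],[0.67,-0.67,0.67,0,0,0.107,1],[1,-1,1,0,0,0.16,1],[1,-1,1,0,0,0.16,1]]
  ]
}}

```text
time_s: 2.2
tool_pos: [270.0, 541.5, 319.9]
orientation: [179.8, 0.3, -168.1]
wrist_force: [-0.7, 0.9, -0.6]
width: 54.4
grasp_force: 0.0
```

{"api": "send_rows", "payload": {
  "series": [
    [[0.17,-0.5,0.08,0,0,0,1],[0.5,-1,0.16,0,0,0,1]]
  ]
}}

```text
time_s: 2.45
tool_pos: [303.9, 463.2, 328.6]
orientation: [-180.0, -0.1, -167.6]
wrist_force: [0.8, 0.7, 0.4]
width: 35.6
grasp_force: 0.0
```

{"api": "send_rows", "payload": {
  "series": [
    [[0.25,-0.5,0,0,0,0,1],[0.5,-1,0,0,0,0,1]]
  ]
}}

```text
time_s: 2.7
tool_pos: [345.5, 382.3, 328.8]
orientation: [180.0, -0.0, -167.8]
wrist_force: [0.2, 0.5, 0.3]
width: 14.7
grasp_force: 0.0
```

{"api": "send_rows", "payload": {
  "series": [
    [[0.25,-0.5,0,0,0,0,1],[0.5,-1,0,0,0,0,1]]
  ]
}}

```text
time_s: 2.95
tool_pos: [385.5, 302.4, 328.8]
orientation: [180.0, -0.0, -167.8]
wrist_force: [1.2, 0.5, -0.6]
width: 1.9
grasp_force: 0.0
```

{"api": "send_rows", "payload": {
  "series": [
    [[0.25,-0.5,0,0,0,0,1],[0.5,-1,0,0,0,0,1]]
  ]
}}

```text
time_s: 3.2
tool_pos: [425.7, 222.6, 328.8]
orientation: [180.0, -0.0, -167.8]
wrist_force: [1.4, -0.0, 0.4]
width: 0.5
grasp_force: 0.0
```

{"api": "send_rows", "payload": {
  "series": [
    [[0.25,-0.5,0,0,0,0,1],[0.5,-1,0,0,0,0,1]]
  ]
}}

```text
time_s: 3.45
tool_pos: [465.9, 142.7, 328.9]
orientation: [180.0, -0.0, -167.8]
wrist_force: [0.2, -0.2, 0.3]
width: 0.6
grasp_force: 0.0
```

{"api": "send_rows", "payload": {
  "series": [
    [[0.25,-0.5,0,0,0,0,1],[0.5,-1,0,0,0,0,1]]
  ]
}}

```text
time_s: 3.7
tool_pos: [506.0, 62.8, 328.8]
orientation: [180.0, -0.0, -167.8]
wrist_force: [0.5, -0.1, -0.3]
width: 0.2
grasp_force: 0.0
```

{"api": "send_rows", "payload": {
  "series": [
    [[0.25,-0.5,0,0,0,0,1],[0.5,-1,0,0,0,0,1],[0.5,-1,0,0,0,0,1],[0.5,-1,0,0,0,0,1]]
  ]
}}

```text
time_s: 4.2
tool_pos: [545.6, -15.4, 328.7]
orientation: [179.9, -0.1, -167.8]
wrist_force: [0.4, 0.8, 0.1]
width: 0.6
grasp_force: 0.0
```

{"api": "send_rows", "payload": {
  "series": [
    [[0.28,-0.5,0,0,0,0,1],[0.56,-1,0,0,0,0,1]]
  ]
}}

```text
time_s: 4.45
tool_pos: [591.3, -94.5, 329.4]
orientation: [179.9, 0.0, -167.5]
wrist_force: [0.5, -0.5, 0.1]
width: 0.3
grasp_force: 0.0
```

{"api": "send_rows", "payload": {
  "series": [
    [[0,-0.52,0,0,0,0,1],[0,-0.52,-0.4,0,0,0,1],[0,-0.52,-0.87,0,0,0,1],[0,-0.52,-0.87,0,0,0,1],[0,-0.52,-0.87,0,0,0,1]]
  ]
}}

```text
time_s: 5.08
tool_pos: [591.3, -137.3, 261.1]
orientation: [180.0, 0.1, -167.7]
wrist_force: [0.3, -0.6, 0.4]
width: 0.5
grasp_force: 0.0
```

```bash
python3 - <<'E'
from h import *
p=np.load('p.npy');st=sensors.sense();P=st['tool_pos'];print(P,st['wrist_force'])
s=cam('side');t=cam('top')
cv2.imwrite('pics/pre.png',np.hstack([cv2.resize(c['color'][y:y+180,x:x+170,::-1],(400,424)) for c,x,y in((t,240,160),(s,160,130))]))
E
```

```text
[ 591.32873362 -137.34359364  261.07798343] [ 0.29006662 -0.56141209  0.44933741]
```

View pics/pre.png

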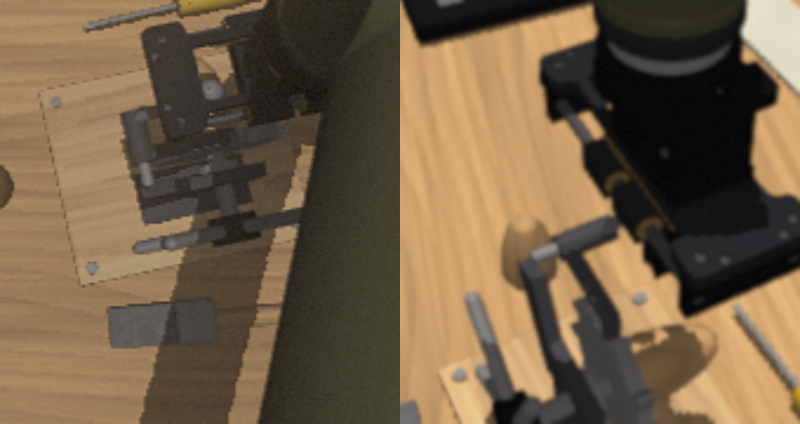

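The finger is down on the -y side of the ball (top view, ball at about (212,88)) and nothing is touching. Now I'll push along the stand's +y.

{"api": "send_rows", "payload": {
  "series": [
    [[-0.02,0.12,0,0,0,0,1],[-0.05,0.24,0,0,0,0,1],[-0.08,0.36,0,0,0,0,1],[-0.1,0.48,0,0,0,0,1],[-0.13,0.6,0,0,0,0,1],[-0.15,0.72,0,0,0,0,1]]
  ]
}}

```text
time_s: 5.92
tool_pos: [578.2, -80.0, 259.5]
orientation: [180.0, -0.0, -167.8]
wrist_force: [1.4, -0.4, 0.6]
width: 0.6
grasp_force: 0.3
```

{"api": "send_rows", "payload": {
  "series": [
    [[-0.02,0.1,0,0,0,0,1],[-0.04,0.2,0,0,0,0,1],[-0.06,0.3,0,0,0,0,1],[-0.08,0.4,0,0,0,0,1],[-0.11,0.5,0,0,0,0,1],[-0.12,0.56,0,0,0,0,1],[-0.12,0.56,0,0,0,0,1]]
  ]
}}

```text
time_s: 6.8
tool_pos: [568.9, -35.8, 259.8]
orientation: [180.0, 0.0, -167.8]
wrist_force: [-0.7, 0.1, 0.1]
width: 0.7
grasp_force: 0.0
```

{"api": "send_rows", "payload": {
  "series": [
    [[0.05,-0.25,0,0,0,0,1],[0.1,-0.5,0,0,0,0,1],[0.2,-0.95,0.2,0,0,0,1],[0.2,-1,0.87,0,0,0,1]]
  ]
}}

```text
time_s: 7.3
tool_pos: [583.2, -119.8, 327.3]
orientation: [-180.0, -0.4, -168.1]
wrist_force: [1.2, -0.3, 1.3]
width: 0.6
grasp_force: 0.0
```

{"api": "send_rows", "payload": {
  "series": [
    [[-0.5,-0.5,0,0,0,0,1],[-1,-1,0,0,0,0,1],[-1,-1,0,0,0,0,1]]
  ]
}}

```text
time_s: 7.68
tool_pos: [501.7, -201.9, 330.5]
orientation: [-180.0, 0.1, -168.4]
wrist_force: [0.2, 0.8, 0.4]
width: 0.3
grasp_force: 0.0
```

```bash
python3 - <<'E'
from h import *
st=sensors.sense();P=st['tool_pos'];print(P,st['time_s'])
s=cam('side');t=cam('top');T=stand(np.load('p.npy'));o=[]
for c,x,y in((t,240,160),(s,160,170)):
    im=c['color'][y:y+180,x:x+170,::-1].copy();im=cv2.resize(im,(400,424))
    for Q,col in((hinge(1.3),(0,255,0)),(bar(-24),(255,0,255)),(bar(-24,50),(255,0,255))):
        u=(proj(c,T(Q))[0]-[x,y]+.5)*[400/170,424/180]; cv2.circle(im,tuple(int(v) for v in u),3,col,-1)
    o.append(im)
cv2.imwrite('pics/up.png',np.hstack(o))
E
```

```text
[ 501.66552994 -201.9189685   330.54519991] 7.675
```

View pics/up.png

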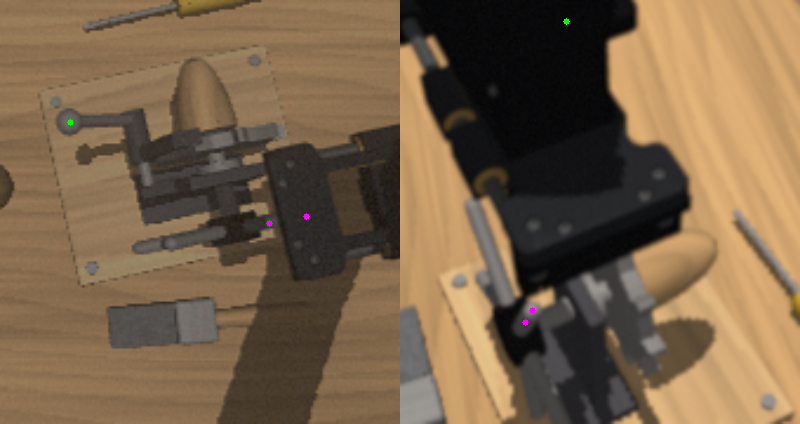

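The ball in the top view at (70,122) sits exactly on the 1.3 rad model point, so the pawl is up on its stop. Next, the wheel bar.

{"api": "send_rows", "payload": {
  "series": [
    [[0.01,-0.34,0,0,0,0,1],[0.01,-0.34,-0.5,0,0,0,1],[0.01,-0.34,-1,0,0,0,1]]
  ]
}}

```text
time_s: 8.15
tool_pos: [507.2, -222.3, 248.2]
orientation: [-180.0, 0.0, -167.7]
wrist_force: [0.1, -0.3, 0.0]
width: 0.1
grasp_force: 0.0
```

{"api": "send_rows", "payload": {
  "series": [
    [[0,0,-0.3,0,0,0,1],[0,0,-0.63,0,0,0,1],[0,0,-0.63,0,0,0,1],[0,0,-0.63,0,0,0,1]]
  ]
}}

```text
time_s: 8.65
tool_pos: [506.8, -223.0, 199.8]
orientation: [-180.0, 0.0, -167.7]
wrist_force: [0.5, -0.3, 0.5]
width: 0.5
grasp_force: 0.0
```

{"api": "send_rows", "payload": {
  "series": [
    [[-0.02,0.1,0,0,0,0,1],[-0.04,0.2,0,0,0,0,1],[-0.06,0.3,0,0,0,0,1],[-0.08,0.4,0,0,0,0,1],[-0.1,0.5,0,0,0,0,1],[-0.13,0.6,0,0,0,0,1],[-0.15,0.7,0,0,0,0,1],[-0.16,0.76,0,0,0,0,1],[-0.17,0.82,0,0,0,0,1],[-0.17,0.82,0,0,0,0,1],[-0.17,0.82,0,0,0,0,1]]
  ]
}}

```text
time_s: 10.02
tool_pos: [491.8, -157.1, 198.3]
orientation: [179.9, -0.1, -167.8]
wrist_force: [-0.1, 0.7, -0.3]
width: 0.4
grasp_force: 0.0
```

{"api": "send_rows", "payload": {
  "series": [
    [[-0.01,0.03,0,0,0,0,1],[-0.02,0.06,0,0,0,0,1],[-0.02,0.06,0,0,0,0,1],[-0.02,0.06,0,0,0,0,1]]
  ]
}}

```text
time_s: 10.52
tool_pos: [490.5, -153.1, 198.9]
orientation: [180.0, -0.0, -167.8]
wrist_force: [0.1, -2.5, -1.1]
width: 0.4
grasp_force: 0.9
```

{"api": "send_rows", "payload": {
  "series": [
    [[0.05,-0.25,0,0,0,0,1],[0.15,-0.7,0,0,0,0,1],[0.2,-0.95,0.5,0,0,0,1],[0.2,-1,1,0,0,0,1]]
  ]
}}

```text
time_s: 11.02
tool_pos: [505.9, -234.0, 279.5]
orientation: [179.9, -0.1, -167.9]
wrist_force: [1.3, 0.2, 0.7]
width: 0.6
grasp_force: 0.0
```

{"api": "send_rows", "payload": {
  "series": [
    [[0,-0.5,0.4,0,0,0,1],[0,-1,0.7,0,0,0,1],[0,-1,0.7,0,0,0,1]]
  ]
}}

```text
time_s: 11.4
tool_pos: [505.8, -316.7, 337.0]
orientation: [-179.8, 0.1, -168.1]
wrist_force: [-0.2, -0.3, -0.2]
width: 0.4
grasp_force: 0.0
```

```bash
python3 - <<'E'
from h import *
st=sensors.sense();P=st['tool_pos'];print(P,st['time_s'])
s=cam('side');t=cam('top');T=stand(np.load('p.npy'));o=[]
for c,x,y in((t,275,190),(s,170,200)):
    im=c['color'][y:y+110,x:x+110,::-1].copy();im=cv2.resize(im,(400,400),interpolation=cv2.INTER_CUBIC)
    for w,col in((6.6,(0,255,0)),(10.6,(0,255,255)),(14.7,(0,0,255))):
      for k in(0,1,-1):
        u=(proj(c,T(bar(w+72*k)))[0]-[x,y]+.5)*400/110; cv2.circle(im,tuple(int(v) for v in u),2,col,-1)
    o.append(im)
cv2.imwrite('pics/turned.png',np.hstack(o))
print([ (n,[(np.round(q['xy'],1),round(q['conf'],2)) for q in look_for(n,'bar_end')]) for n in('top','side')], [ (n,proj(c,T([bar(w) for w in(6.6,10.6,14.7)])).round(1)) for n,c in (('top',t),('side',s))])
E
```

```text
[ 505.76561088 -316.67419458  337.01347882] 11.4
[('top', [(array([314.4, 228.2]), 0.41)]), ('side', [(array([224.1, 359.6]), 0.61)])] [('top', array([[344.2, 256.8],
       [340.6, 257.5],
       [336.8, 258.3]])), ('side', array([[201.7, 271.6],
       [200.1, 268.7],
       [198.5, 265.9]]))]
```

View pics/turned.png

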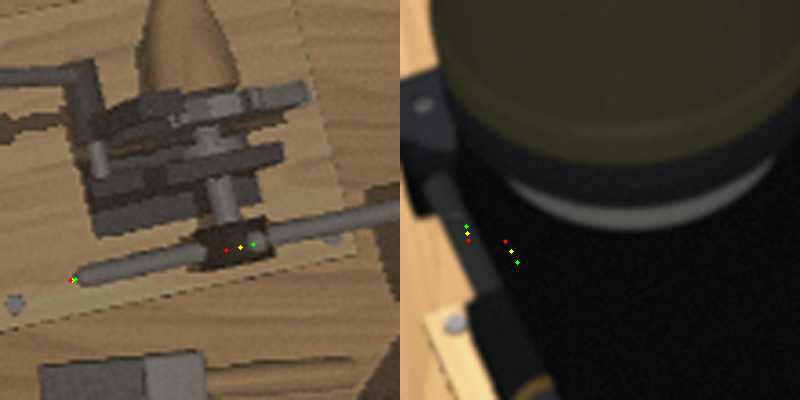

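```bash
python3 - <<'E'
from h import *
t=cam('top');T=stand(np.load('p.npy'));x,y=325,235;k=16
im=cv2.resize(t['color'][y:y+36,x:x+48,::-1],None,fx=k,fy=k,interpolation=cv2.INTER_CUBIC)
im=np.clip(im.astype(float)*2.5,0,255).astype(np.uint8)
for w,col in((2.6,(255,0,0)),(6.6,(0,255,0)),(10.6,(0,255,255)),(14.7,(0,0,255))):
    a=np.linspace(0,2*np.pi,24); al=np.deg2rad(w)
    P=np.array([np.array(bar(w))+6*np.array([np.cos(b),np.sin(b)*np.cos(al),-np.sin(b)*np.sin(al)]) for b in a])
    u=((proj(t,T(P))-[x,y]+.5)*k).astype(np.int32); cv2.polylines(im,[u],True,col,1)
cv2.imwrite('pics/zoom.png',im)
E
```

```text
(no output)
```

View pics/zoom.png

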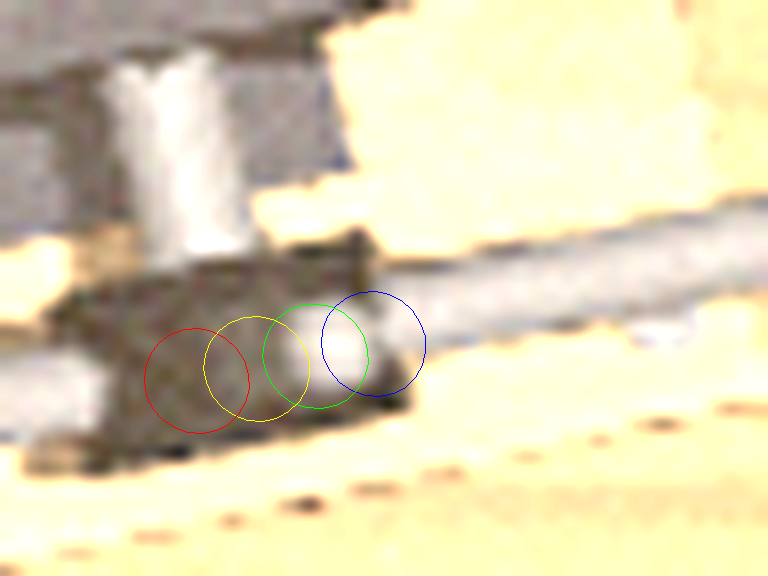

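```bash
python3 - <<'E'
from h import *
t=cam('top');T=stand(np.load('p.npy'))
z=lambda P:((proj(t,T(P))-[325,235]+.5)*16).round()
a=np.linspace(0,2*np.pi,73)
for X in(-87,-63):
    u=z(np.array([[X,22*np.sin(b),115+22*np.cos(b)] for b in a])); print(X,u[u[:,0].argmin()],u[u[:,0].argmax()])
print('rod',z([[-50,0,121],[-62,0,121]]))
E
```

```text
-87 [ 89. 486.] [424. 416.]
-63 [ 45. 304.] [378. 234.]
rod [[196. 169.]
 [219. 260.]]
```

The bar end shows at about 5° lean (wheel about 0.41), after correcting for a small model offset against the hub. I'll go back and push about 6 mm further.

{"api": "send_rows", "payload": {
  "series": [
    [[0,0.5,-0.3,0,0,0,1],[0,1,-0.7,0,0,0,1],[0,1,-0.7,0,0,0,1]]
  ]
}}

```text
time_s: 12.08
tool_pos: [506.0, -227.0, 275.7]
orientation: [179.7, -0.2, -167.3]
wrist_force: [0.0, -0.8, -0.3]
width: 0.6
grasp_force: 0.0
```

{"api": "send_rows", "payload": {
  "series": [
    [[0,0.05,-0.5,0,0,0,1],[-0.03,0.15,-1,0,0,0,1],[-0.07,0.35,-1,0,0,0,1],[-0.14,0.7,-1,0,0,0,1],[-0.18,0.9,-1,0,0,0,1],[-0.18,0.9,-1,0,0,0,1]]
  ]
}}

```text
time_s: 12.82
tool_pos: [492.6, -160.3, 199.5]
orientation: [180.0, 0.1, -167.7]
wrist_force: [-0.1, 0.3, 0.1]
width: 0.4
grasp_force: 0.0
```

{"api": "send_rows", "payload": {
  "series": [
    [[-0.02,0.1,0,0,0,0,1],[-0.03,0.14,0,0,0,0,1],[-0.04,0.17,0,0,0,0,1],[-0.04,0.17,0,0,0,0,1],[-0.04,0.17,0,0,0,0,1]]
  ]
}}

```text
time_s: 13.45
tool_pos: [489.2, -147.9, 199.1]
orientation: [-180.0, 0.0, -167.8]
wrist_force: [0.9, -2.2, -0.1]
width: 0.2
grasp_force: 1.2
```

{"api": "send_rows", "payload": {
  "series": [
    [[0.05,-0.25,0,0,0,0,1],[0.15,-0.7,0,0,0,0,1],[0.2,-0.95,0.5,0,0,0,1],[0.2,-1,1,0,0,0,1]]
  ]
}}

```text
time_s: 13.95
tool_pos: [504.2, -228.3, 279.2]
orientation: [179.9, -0.1, -167.9]
wrist_force: [0.1, -0.3, -0.4]
width: 0.3
grasp_force: 0.0
```

{"api": "send_rows", "payload": {
  "series": [
    [[0,-0.5,0.4,0,0,0,1],[0,-1,0.7,0,0,0,1],[0,-1,0.7,0,0,0,1]]
  ]
}}

```text
time_s: 14.32
tool_pos: [504.1, -311.0, 336.6]
orientation: [-179.9, 0.1, -168.1]
wrist_force: [0.3, -0.3, -0.5]
width: 0.6
grasp_force: 0.0
```

```bash
python3 - <<'E'
from h import *
t=cam('top');T=stand(np.load('p.npy'));x,y=325,235;k=16
im=cv2.resize(t['color'][y:y+36,x:x+48,::-1],None,fx=k,fy=k,interpolation=cv2.INTER_CUBIC)
im=np.clip(im.astype(float)*2.5,0,255).astype(np.uint8)
for w,col in((6.6,(0,255,0)),(10.6,(0,255,255)),(14.7,(0,0,255))):
    a=np.linspace(0,2*np.pi,24); al=np.deg2rad(w)
    P=np.array([np.array(bar(w))+6*np.array([np.cos(b),np.sin(b)*np.cos(al),-np.sin(b)*np.sin(al)]) for b in a])
    u=((proj(t,T(P))-[x,y]+.5)*k-[8,0]).astype(np.int32); cv2.polylines(im,[u],True,col,1)
cv2.imwrite('pics/zoom2.png',im)
E
```

```text
(no output)
```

View pics/zoom2.png

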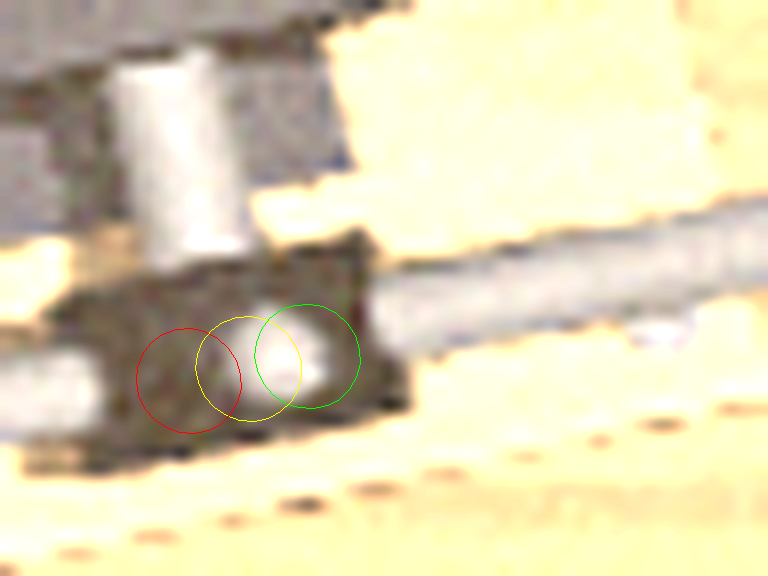

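The spot is now at (273,362), about 9° lean, so the wheel reads about 0.47. I'll move to the +y side, which also clears the side camera for a cross-check.

{"api": "send_rows", "payload": {
  "series": [
    [[0.06,0.5,0,0,0,0,1],[0.12,1,0,0,0,0,1]]
  ]
}}

```text
time_s: 14.62
tool_pos: [514.3, -224.5, 333.6]
orientation: [179.8, -0.1, -167.7]
wrist_force: [1.1, 0.3, -0.4]
width: 0.1
grasp_force: 0.0
```

{"api": "send_rows", "payload": {
  "series": [
    [[0.06,0.5,0,0,0,0,1],[0.12,1,0,0,0,0,1]]
  ]
}}

```text
time_s: 14.88
tool_pos: [523.7, -143.6, 333.8]
orientation: [179.9, -0.1, -167.6]
wrist_force: [-0.0, 0.9, -0.4]
width: 0.6
grasp_force: 0.0
```

{"api": "send_rows", "payload": {
  "series": [
    [[0.06,0.5,0,0,0,0,1],[0.12,1,0,0,0,0,1]]
  ]
}}

```text
time_s: 15.12
tool_pos: [532.9, -63.7, 333.9]
orientation: [179.9, -0.1, -167.6]
wrist_force: [0.2, 0.3, -0.3]
width: 0.5
grasp_force: 0.0
```

{"api": "send_rows", "payload": {
  "series": [
    [[0.06,0.5,0,0,0,0,1],[0.12,1,0,0,0,0,1]]
  ]
}}

```text
time_s: 15.38
tool_pos: [542.1, 16.1, 333.8]
orientation: [179.9, -0.1, -167.6]
wrist_force: [0.7, 0.4, -0.2]
width: 0.4
grasp_force: 0.0
```

{"api": "send_rows", "payload": {
  "series": [
    [[0.05,0.4,0,0,0,0,1],[0.1,0.75,0,0,0,0,1],[0.1,0.75,0,0,0,0,1]]
  ]
}}

```text
time_s: 15.75
tool_pos: [549.9, 77.4, 333.4]
orientation: [179.9, -0.2, -167.4]
wrist_force: [0.4, 0.5, 0.3]
width: 0.4
grasp_force: 0.0
```

```bash
python3 - <<'E'
from h import *
print(sensors.sense()['tool_pos'])
s=cam('side');T=stand(np.load('p.npy'));x,y=170,230;k=5
im=cv2.resize(s['color'][y:y+120,x:x+110,::-1],None,fx=k,fy=k,interpolation=cv2.INTER_CUBIC)
im=np.clip(im.astype(float)*1.6,0,255).astype(np.uint8)
for w,col in((5,(255,0,0)),(9,(0,255,0)),(14.8,(0,0,255))):
  for j in(-1,0,1):
    v=w+72*j;a=np.linspace(0,2*np.pi,24); al=np.deg2rad(v)
    P=np.array([np.array(bar(v))+6*np.array([np.cos(b),np.sin(b)*np.cos(al),-np.sin(b)*np.sin(al)]) for b in a])
    u=((proj(s,T(P))-[x,y]+.5)*k).astype(np.int32); cv2.polylines(im,[u],True,col,1)
cv2.imwrite('pics/zoom3.png',im)
E
```

```text
[549.89477151  77.37994949 333.36390758]
```

View pics/zoom3.png

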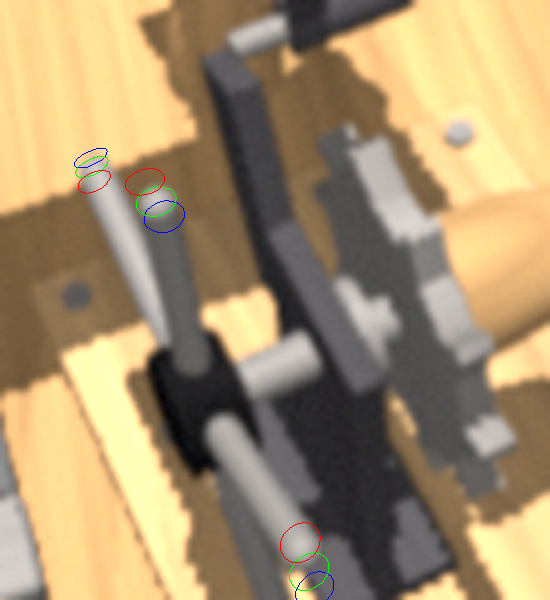

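The side view puts the upright bar end at about (152,197), between 9° and 12°. That agrees with the top view at a wheel value near 0.5, in the middle of the drop window. Now I'll tip the lever back.

{"api": "send_rows", "payload": {
  "series": [
    [[0,0,-0.3,0,0,0,1],[0,0,-0.65,0,0,0,1],[0,0,-0.93,0,0,0,1],[0,0,-0.93,0,0,0,1]]
  ]
}}

```text
time_s: 16.3
tool_pos: [549.6, 71.3, 258.7]
orientation: [-180.0, -0.3, -167.9]
wrist_force: [0.0, -0.1, 0.4]
width: 0.5
grasp_force: 0.0
```

{"api": "send_rows", "payload": {
  "series": [
    [[0.03,-0.15,0,0,0,0,1],[0.06,-0.3,0,0,0,0,1],[0.08,-0.4,0,0,0,0,1],[0.1,-0.5,0,0,0,0,1],[0.12,-0.6,0,0,0,0,1],[0.14,-0.7,0,0,0,0,1],[0.17,-0.8,0,0,0,0,1]]
  ]
}}

```text
time_s: 17.18
tool_pos: [565.1, 8.3, 260.7]
orientation: [180.0, 0.0, -167.8]
wrist_force: [-0.5, 1.2, 0.3]
width: 0.6
grasp_force: 0.4
```

{"api": "send_rows", "payload": {
  "series": [
    [[0.02,-0.1,0,0,0,0,1],[0.04,-0.2,0,0,0,0,1],[0.06,-0.3,0,0,0,0,1],[0.08,-0.4,0,0,0,0,1],[0.1,-0.5,0,0,0,0,1],[0.13,-0.6,0,0,0,0,1],[0.15,-0.7,0,0,0,0,1],[0.18,-0.85,0,0,0,0,1],[0.18,-0.85,0,0,0,0,1]]
  ]
}}

```text
time_s: 18.3
tool_pos: [579.4, -61.2, 260.6]
orientation: [-180.0, -0.0, -167.9]
wrist_force: [-0.1, -0.1, 0.3]
width: 0.4
grasp_force: 0.0
```

{"api": "send_rows", "payload": {
  "series": [
    [[-0.1,0.4,0,0,0,0,1],[-0.2,0.8,0.3,0,0,0,1],[-0.2,1,0.9,0,0,0,1],[-0.2,1,0.9,0,0,0,1]]
  ]
}}

```text
time_s: 18.8
tool_pos: [565.0, 22.8, 336.5]
orientation: [180.0, 0.4, -167.6]
wrist_force: [0.3, 0.3, -1.2]
width: 0.5
grasp_force: 0.0
```

{"api": "send_rows", "payload": {
  "series": [
    [[-0.1,0.5,0,0,0,0,1],[-0.2,1,0,0,0,0,1],[-0.2,1,0,0,0,0,1],[-0.2,1,0,0,0,0,1]]
  ]
}}

```text
time_s: 19.3
tool_pos: [547.3, 99.6, 332.0]
orientation: [-180.0, -0.1, -167.8]
wrist_force: [-0.9, -1.0, -0.4]
width: 0.3
grasp_force: 0.0
```

```bash
python3 - <<'E'
from h import *
st=sensors.sense();print(st['tool_pos'],st['time_s'])
s=cam('side');t=cam('top');T=stand(np.load('p.npy'));o=[]
for c,x,y in((t,270,180),(s,165,200)):
    im=cv2.resize(c['color'][y:y+120,x:x+110,::-1],(400,436),interpolation=cv2.INTER_CUBIC)
    for th,col in((0,(0,255,0)),(0.08,(0,255,255)),(.2,(0,0,255))):
        u=(proj(c,T(hinge(th)))[0]-[x,y]+.5)*400/110; cv2.circle(im,tuple(int(v) for v in u),2,col,-1)
    o.append(im)
cv2.imwrite('pics/end.png',np.hstack(o))
E
```

```text
[547.28091481  99.60145203 332.01142777] 19.3
```

View pics/end.png

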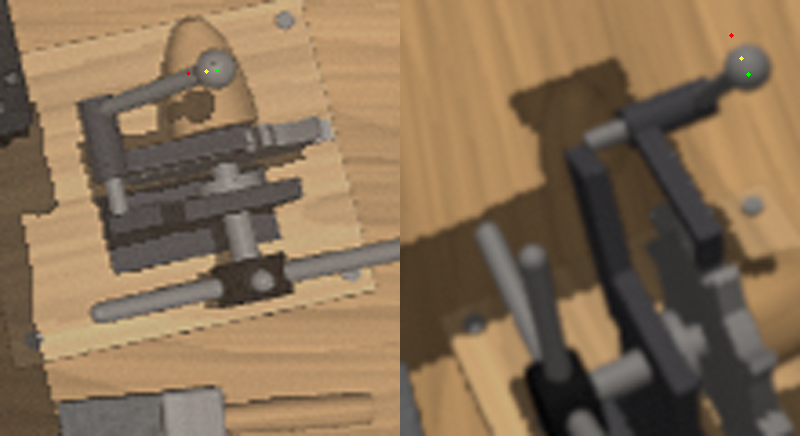

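The ball is back at its starting pixels: side (260.4,218.4) against (260.7,218.4) at the start, and the same in the top view. The pawl is home, the bar end hasn't moved and the arm is clear, so I'm handing in.

```bash
python3 -c "
from h import *
print(workorder.hand_in())"
```

```text
the job is handed in; nothing more can be done
None
```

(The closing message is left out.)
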